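# Move the loaded caddy from its keyhole board to the bar rail

## Robot

A 6-joint arm with a two-finger parallel gripper is mounted at the origin on a cart in front of the work surface, level with it; the furniture and walls round the work are solid. World frame = base frame: x ahead of the robot, y to its left, z up, the work surface at z = 0. Lengths are in m, angles in rad, forces in N, time in s.
With the tool pointing down it reaches from about 0.3 to 0.825 m from the base axis. Payload 5.4 kg.
Tool frame: the origin (TCP) lies at the very end of the fingers, on their centre line; the grasp point (between the pads) lies 19 mm behind it; z points along the fingers, x is the direction in which the jaws open and shut, and the axes are right-handed (so a half turn about z gives the same grasp; the last joint's range is limited). The gripper opens to 92 mm and grips with 3 to 60 N. Pads are 20 mm wide; open, the fingers measure 128 mm over their backs; the gripper's body (75 mm by 189 mm) begins 69 mm behind the grasp point.
Start: joints at [1.115, 0.158, 1.597, -0, 1.386, -0.21], TCP at [0.14, 0.558, 0.215] pointing down, gripper open.
Joint ranges: [-2.91, 2.91], [-0.94, 2.29], [0.18, 2.7], [-1.29, 4.43], [0.17, 2.64], [-3, 3]. Speed limits (rad/s): [2.57, 2.57, 3.14, 3.14, 3.14, 3.14].

## Interface

Orientations are given as a unit quaternion [w, x, y, z].
In Python, from plant import sense, viewer, job gives the robot as it stands.
- The arm moves only by the tool play_rows, never from a script. Its arguments are lists of equal length, an entry for each row: "translation": the shift along the tool's x, y, z in mm, a list of three; "yaw": the turn about the tool's z in rad. A call has 1 to 20 rows; each row is the pose to reach, as a shift and turn from the pose commanded when the call began, along the tool's axes at that moment; what a row does not reach only later rows make up. A row lasts 1/12 s, in which the tool goes at most 41.7 mm and 7.16 degrees, less where a joint would pass 70% of its speed; a pose out of reach is approached as far as the arm can. A call with a gripper value outside its range is refused whole. "claw" is the finger opening in mm, from 0 to 91.9, set as the call begins (left out, the last holds). The fingers move at their own pace and stop on an object; "squeeze" is the grip in N (left out, the last holds). Time passes only in rows, so rows that repeat a pose let the fingers close. It gives the time, the measured TCP pose, the force and the opening at its end, in the units of the state.
- sense(): the state, without advancing time (a new reading comes with each control period).
- viewer.capture(name): name is "scene" or "top" or "wrist"; returns the picture (480x640x3 uint8, red, green, blue); there is no depth.
- viewer.get_calibration(name): a dict with "fov_y" (degrees; the focal length in pixels is half the picture's height over the tangent of half this angle, whatever the lens; pixels are square), "cx", "cy" (the principal point, pixels), "position" and "orientation" of the camera in the world. Camera axes: x right, y up, looking along -z (the intrinsics and any distortion apply to the point x, -y, -z); pixel columns grow to the right and rows downward; lengths in m; the calibration is good to about 2 mm. The wrist camera is an equidistant fisheye: a pixel r from the principal point sees the ray r / f radians off the axis. A picture is of the moment at which its call begins: read the wrist's pose just before it. get_calibration takes no time and is no camera call; for the wrist camera it gives the pose at the moment of the call.
- job.job_done(): hands the job in, once; it reports no verdict.
The state is a dict: "clock": time; "joint_positions": joint angles; "joint_velocities": joint speeds; "joint_efforts": joint torques, N m; "tcp_pos": TCP position; "ee_rot": TCP orientation; "force": force on the tool from outside, world axes, zero at the start; "torque": the same for the moment, N m; "opening": finger opening in m.
Only numpy, scipy, OpenCV 4.12 (cv2) and the standard library are available. Lean on these libraries where they do the work, as an engineer would, in place of code of your own. Each camera call takes 0.05 s, during which the arm holds its last target. There are 200 camera calls.

## Task

Move the white-backed caddy with the jar in it from the wooden keyhole board to the two-bar rail: slide it up until the stud heads stand in the wide ends of its keyholes, bring it off towards the front, then hang both its hooks over the upper bar so that its back rests against the lower bar. Its load sits well in front of the hooks, so ease the weight onto the bar and let go only when it hangs securely, without dropping it. Keep the jar standing in the caddy and leave everything else on the desk where it is.

Things in the scene. Friction and masses are not known exactly. Their poses are not given: they have to be found in the camera images.
- caddy: Loose desk caddy, 0.2 kg: upright white back plate 110 wide, 6 thick, 148 high, with an open blue cup at its foot (66 wide, 45 high, reaching 68 in front of the plate's rear face). Origin: bottom middle of the plate's rear face; z up the plate, y along its width, x backward out of the rear face (cup on the -x side). It starts hanging upright on the board's studs, about 1 mm off the panel.
- grip_tab (a point): Centre of the grip on the caddy's grey tab, which stands up in the middle of the plate's top: 10 thick (x), 44 wide (y), from z = 148 to 205 of the caddy; this point is at (-3, 0, 185) in the caddy's frame. Meant to be pinched from above, one finger in front and one behind.
- keyhole_mid (a point): Point midway between the centres of the wide openings of the caddy's two keyholes: (0, 0, 65) in its frame. Keyholes at y = +-38: opening 22 x 22, above it a slot 9 wide whose top rests on the stud (stud centre at z = 90 there). So the caddy comes off by rising 25 (+-4) and then moving at least 20 along its own -x; it has about 2 mm of play.
- hook_mid (a point): Middle of the two hooks' bar gap, at the underside of their roofs: (9, 0, 140) in the caddy's frame. The hooks, 16 wide at y = +-42, stand out of the plate's rear: roof 8 thick, then a lip from x = 18 to 23 coming down to z = 122, so the gap for the bar is 18 wide (x = 0 to 18).
- board: Fixed light-wood stand: upright panel 150 wide, 12 thick, top at z = 135, on a foot. Origin on the desk below the middle of the panel's front face, which looks to -x; x backward, z up. Steel studs stand out of it at y = +-38, z = 120: shank 6 diameter, 8 long, then a head 13 diameter, 4 thick. Left or right of the robot, turned up to 0.25 rad.
- rail: Fixed stand, two level steel bars along its y, diameter 10, between black posts 166 high (212 clear between). Origin on the desk; bar axes at x = 0, z = 155 and z = 35. x backward: the caddy hangs with its x along the rail's x, plate in front of (-x side of) both bars, hook lips behind the upper one. On the other side from the board, turned up to 0.25 rad.
- bar_top (a point): Topmost point of the rail's upper bar, at mid length: (0, 0, 160) in the rail's frame. When the caddy hangs, hook_mid is at this height.
- jar: Loose cream jar with black screw lid and pins in it, 52 diameter, 70 high, about 0.13 kg, standing in the caddy's cup with 3 mm of room all round. Origin: centre of its underside.
- cone: Bystander: small red and white traffic cone, 58 x 58 x 70 high, between the two stands (behind all of them, over the back of the desk, hangs a bookshelf: keep the wrist clear of it). Origin: centre of its underside.
- stapler: Bystander: blue stapler, 141 long, 46 high, on the near right of the desk. Origin: centre of its underside.
- mug: Bystander: blue-grey mug, 95 high, far left. Origin: centre of its underside.
- mouse: Bystander: black computer mouse, 37 high, behind the middle. Origin: centre of its underside.
- notes: Bystander: yellow note block, 77 x 77 x 24, behind on the right. Origin: centre of its underside.
Things that resemble listed ones, but are neither listed nor needed, are in the scene too. Leave any pink or purple look-alike of the jar alone.

How it is judged:
By the outcome, as a careful person would: the job done as asked, in the order asked, and still so for the second after the job is handed in, with the robot touching nothing.
It also fails if it takes over 54 s, if anything falls off the work surface, if the arm or the gripper's body presses on something with over 40 N, if the wrist force passes 120 N, or if a joint passes its speed limit or range.

## Working session

There is one attempt and no reset: what is moved stays moved. The work goes in short steps, Python scripts to look and compute and a tool call to move; the robot and the scene stay as the last step left them, time stands still between calls to the robot, and variables do not carry over. Pictures are saved under pics/ and viewed, about 8 in all and at most 12, crops included, and the job is handed in when it is done.

Besides the shell and the picture viewer there is one more tool, called after "Call:" by a JSON object that holds its "fn" and its "kwargs", one argument or row to a line. play_rows: Moves the arm, as the interface text tells. Its arguments: {"type":"object","properties":{"translation":{"type":"array"},"yaw":{"type":"array"},"claw":{"type":"number"},"squeeze":{"type":"number"}},"required":["translation","yaw"]}

```bash
mkdir -p pics
cat > h.py <<'E'
import numpy as np, cv2
from plant import sense, viewer, job
from scipy.spatial.transform import Rotation as R
def rot(q): return R.from_quat([q[1],q[2],q[3],q[0]]).as_matrix()
def cap(name,fn):
    c=viewer.get_calibration(name); im=viewer.capture(name)
    cv2.imwrite('pics/'+fn,cv2.cvtColor(im,cv2.COLOR_RGB2BGR)); return c,im
def ray(c,u,v,fish=False):
    f=240/np.tan(np.radians(c['fov_y'])/2)
    a=np.array([u-c['cx'],v-c['cy']],float)
    if fish:
        r=np.linalg.norm(a); th=r/f
        d=np.array([*(a/max(r,1e-9)*np.sin(th)),np.cos(th)])
    else: d=np.array([*(a/f),1.])
    d=np.array([d[0],-d[1],-d[2]])
    d=rot(c['orientation'])@d
    return np.array(c['position']),d/np.linalg.norm(d)
def onz(c,u,v,z,fish=False):
    p,d=ray(c,u,v,fish); return p+d*(z-p[2])/d[2]
def proj(c,P):
    f=240/np.tan(np.radians(c['fov_y'])/2)
    q=rot(c['orientation']).T@(np.array(P)-c['position'])
    return c['cx']+f*q[0]/-q[2], c['cy']-f*q[1]/-q[2]
def tri(r1,r2):
    (p,d),(q,e)=r1,r2
    s=np.linalg.lstsq(np.c_[d,-e],q-p,rcond=None)[0]
    a,b=p+s[0]*d,q+s[1]*e; return (a+b)/2,np.linalg.norm(a-b)
E
python3 - <<'E'
from h import *
for n in('scene','top'):
    c,i=cap(n,n+'0.png');print(n,c)
print(viewer.get_calibration('wrist'));print(sense())
E
```

```text
scene {'fov_y': 57.403077239085334, 'cx': 313.43263988533346, 'cy': 236.19760604633524, 'position': array([0.13069092, 0.45091878, 1.07807644]), 'orientation': array([-0.33402195, -0.09617749,  0.2465943 ,  0.90463831])}
top {'fov_y': 57.80995500233357, 'cx': 314.80063908043127, 'cy': 243.17630427531196, 'position': array([0.40386377, 0.04594327, 1.25740879]), 'orientation': array([-0.69832475, -0.03435812,  0.0400446 ,  0.71383366])}
{'fov_y': 65.70646984690485, 'cx': 320.73412174967547, 'cy': 238.65732642316453, 'position': array([0.05690343, 0.57733833, 0.38310785]), 'orientation': array([ 0.77942518, -0.11931852, -0.09162671,  0.60816448])}
{'clock': 0.1, 'joint_positions': array([ 1.11490119e+00,  1.58995615e-01,  1.59809070e+00, -2.78464878e-05,
        1.38620781e+00, -2.10076943e-01]), 'joint_velocities': array([ 0.00034869, -0.00088392, -0.00215683, -0.00048822, -0.00043309,
        0.00023776]), 'joint_efforts': array([-1.60740769e-04, -3.86505353e+01, -3.22956777e+01,  7.03392131e-02,
        3.39474448e-02, -2.47979472e-06]), 'tcp_pos': array([0.13968808, 0.5571914 , 0.21371981]), 'ee_rot': array([ 3.84196105e-04,  7.88461832e-01,  6.15083096e-01, -7.59167486e-04]), 'force': array([ 0.50240805,  1.18545542, -0.04820924]), 'torque': array([ 0.02438392,  0.00846291, -0.00424363]), 'opening': 0.09188243825185297}
```

View pics/scene0.png

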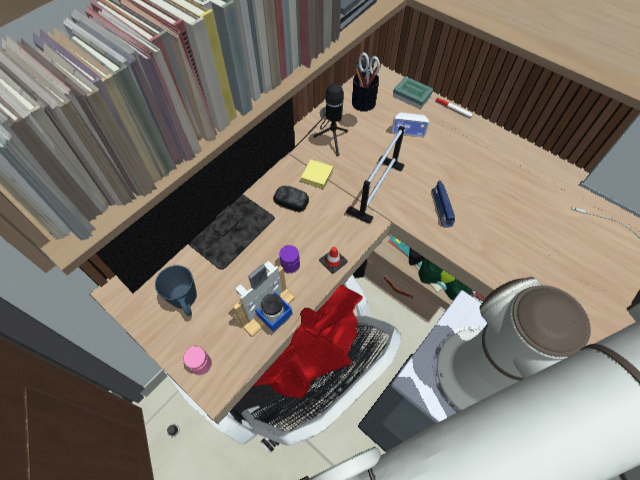

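View pics/top0.png

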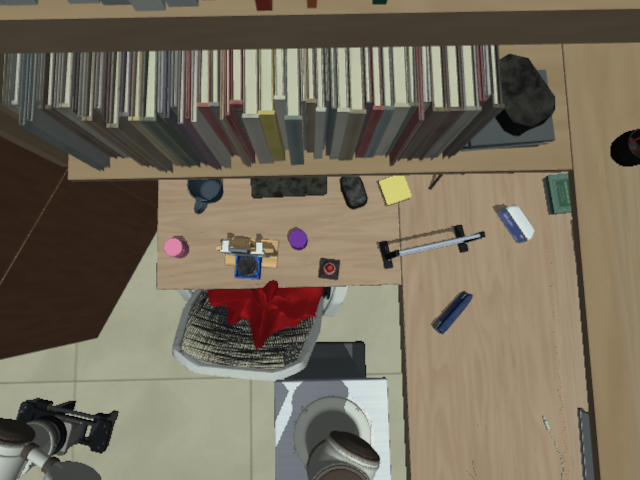

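The scene view shows the caddy on the board at about (265,300), with the rail at (385,175). The cream jar is in the blue cup; its look-alikes are the purple jar at (290,258) and the pink one at (196,360), neither in the caddy. In the top view the caddy is at (247,255) and the rail runs from (385,250) to (480,237). Next I'll enlarge both.

Run:
```python
import cv2,numpy as np
s=cv2.imread('pics/scene0.png');t=cv2.imread('pics/top0.png')
def cr(i,x,y,w,h): return cv2.resize(i[y:y+h,x:x+w],(400,300),interpolation=cv2.INTER_CUBIC)
cv2.imwrite('pics/c1.png',np.vstack([np.hstack([cr(s,215,250,100,75),cr(t,200,215,100,75)]),np.hstack([cr(s,320,115,120,90+0)[:, :],cr(t,375,205,120,90)])]))
```

```text
(no output)
```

View pics/c1.png

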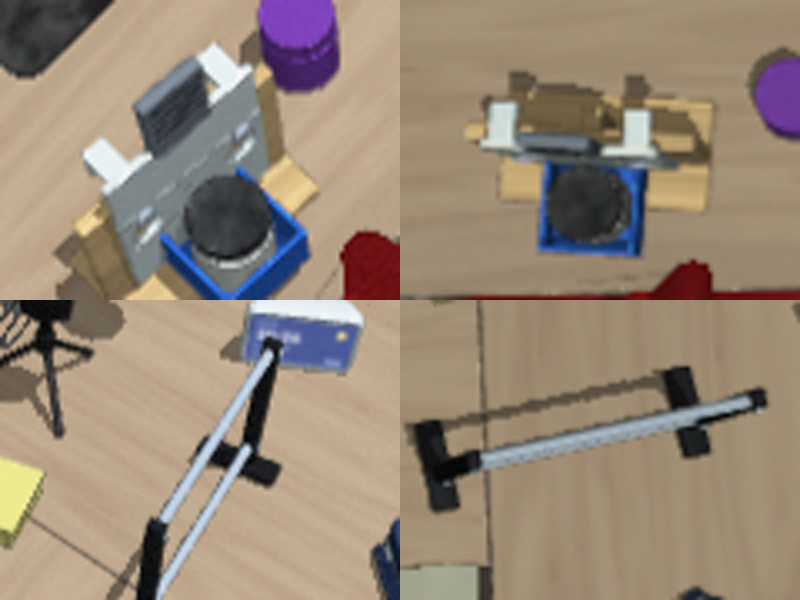

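The enlarged crop shows the caddy with its grey tab, both white hooks, and the cream jar with its black lid in the blue cup. In the top view the hook tips are at about (226,240) and (260,242), and the upper bar's ends are at about (400,254) and (481,236).

Run:
```python
from h import *
np.set_printoptions(precision=4,suppress=True)
cs,ct=viewer.get_calibration('scene'),viewer.get_calibration('top')
T=lambda x,y:(200+(x-400)/4,215+y/4); S=lambda x,y:(215+x/4,250+y/4)
T2=lambda x,y:(375+(x-400)*.3,205+(y-300)*.3); S2=lambda x,y:(320+x*.3,115+(y-300)*.3)
L=[onz(ct,*T(504,102),.178),onz(cs,*S(95,146),.178),tri(ray(ct,*T(504,102)),ray(cs,*S(95,146)))]
Rr=[onz(ct,*T(638.5,110),.178),onz(cs,*S(207,49),.178),tri(ray(ct,*T(638.5,110)),ray(cs,*S(207,49)))]
print(L,Rr,sep='\n')
print('tab',tri(ray(ct,*T(520,137)),ray(cs,*S(136,102))))
# cup front corners z=.03+.045
for t,s in(((540,250),(235,300)),((640,253),(307,240))):
  print('cup',onz(ct,*T(*t),.075),onz(cs,*S(*s),.075))
A=onz(ct,*T2(483,462),.16);B=onz(ct,*T2(752,402),.16);print('rail',A,B,np.linalg.norm(A-B),(A+B)/2,np.arctan2(B[0]-A[0],-(B[1]-A[1])))
A=onz(cs,*S2(158,522),.16);B=onz(cs,*S2(268,355),.16);print('rail',A,B,np.linalg.norm(A-B),(A+B)/2,np.arctan2(B[0]-A[0],-(B[1]-A[1])))
```

```text
[array([0.5293, 0.2574, 0.178 ]), array([0.5273, 0.2588, 0.178 ]), (array([0.5296, 0.258 , 0.1735]), np.float64(0.0006220496577855788))]
[array([0.5225, 0.1736, 0.178 ]), array([0.5218, 0.174 , 0.178 ]), (array([0.5225, 0.1737, 0.1766]), np.float64(0.00026257928917374716))]
tab (array([0.503 , 0.2379, 0.2342]), np.float64(0.002987627260596195))
cup [0.4399 0.2533 0.075 ] [0.4377 0.2527 0.075 ]
cup [0.4363 0.1856 0.075 ] [0.4304 0.197  0.075 ]
rail [ 0.4885 -0.1794  0.16  ] [ 0.53   -0.3874  0.16  ] 0.21212155493479312 [ 0.5092 -0.2834  0.16  ] 0.19703936929545063
rail [ 0.493  -0.1751  0.16  ] [ 0.5294 -0.3777  0.16  ] 0.20583885738834168 [ 0.5112 -0.2764  0.16  ] 0.177626667437514
```

```bash
cat >> h.py <<'E'
def rel(P,head=None,z0=None):
    "tool-frame shift (mm) from now to world TCP P and yaw to heading (tool x)"
    s=sense();M=rot(s['ee_rot']);d=M.T@(np.array(P)-s['tcp_pos'])*1000
    h=np.arctan2(M[1,0],M[0,0]); y=None
    if head is not None: y=-((head-h+np.pi)%(2*np.pi)-np.pi)
    return d.round(1),y,h
E
python3 - <<'E'
from h import *
np.set_printoptions(precision=4,suppress=True)
cs,ct=viewer.get_calibration('scene'),viewer.get_calibration('top')
print('shelf',tri(ray(ct,68,180),ray(cs,64,272)), tri(ray(ct,572,170),ray(cs,407,4)))
print(rel([.4996,.218,.33],-.077), rel([.4996,.218,.196],-.077))
E
```

```text
shelf (array([0.6082, 0.4794, 0.4886]), np.float64(0.0017554372509469545)) (array([ 0.6148, -0.4425,  0.47  ]), np.float64(0.002730371284961597))
(array([-241.6,  431.6, -116. ]), np.float64(1.4019835431912238), np.float64(1.3249835431912238)) (array([-241.4,  431.6,   18. ]), np.float64(1.4019835431912238), np.float64(1.3249835431912238))
```

Call:
{"fn": "play_rows", "kwargs": {
  "translation": [
    [-5,10,-20],
    [-20,36,-40],
    [-36,65,-60],
    [-54,97,-70],
    [-72,129,-70],
    [-91,162,-70],
    [-109,194,-70],
    [-127,227,-70],
    [-145,259,-70],
    [-163,292,-70],
    [-181,324,-68],
    [-199,356,-64],
    [-215,385,-60],
    [-228,408,-56],
    [-237,424,-53],
    [-241.5,431.5,-51],
    [-241.5,431.5,-51],
    [-241.5,431.5,-51],
    [-241.5,431.5,-51]
  ],
  "yaw": [0.03,0.11,0.21,0.31,0.41,0.52,0.62,0.73,0.83,0.94,1.04,1.14,1.23,1.31,1.37,1.402,1.402,1.402,1.402]
}}

```text
clock: 1.68
tcp_pos: [0.499, 0.2194, 0.2658]
ee_rot: [-0.0, 0.999, -0.037, -0.0]
force: [0.5, 0.9, 0.0]
opening: 0.0915
```

Run:
```python
from h import *
np.set_printoptions(precision=4,suppress=True)
print(rel([.4996,.218,.265],-.077))
c,_=cap('wrist','w1.png')
P0=np.array([.5026,.2178,.03]);R0=R.from_euler('z',-.077).as_matrix()
def pf(P):
    f=240/np.tan(np.radians(c['fov_y'])/2); q=rot(c['orientation']).T@(P-c['position']); q=q*[1,-1,-1]
    th=np.arctan2(np.hypot(q[0],q[1]),q[2]);k=f*th/np.hypot(q[0],q[1]);return c['cx']+k*q[0],c['cy']+k*q[1]
im=cv2.imread('pics/w1.png')
for l in([-8,22,205],[2,22,205],[-8,-22,205],[2,-22,205],[23,-50,148],[23,-34,148],[23,34,148],[-6,-55,148],[-68,-33,45],[-68,33,45]):
    u,v=pf(P0+R0@(np.array(l)/1000)); print(l,round(u),round(v)); cv2.circle(im,(round(u),round(v)),2,(0,0,255),-1)
cv2.imwrite('pics/w1m.png',im)
```

```text
(array([0.7, 1.3, 0.8]), np.float64(0.0022626928468749696), np.float64(-0.07473730715312517))
[-8, 22, 205] 315 240
[2, 22, 205] 332 240
[-8, -22, 205] 315 309
[2, -22, 205] 331 309
[23, -50, 148] 356 306
[23, -34, 148] 357 287
[23, 34, 148] 360 199
[-6, -55, 148] 319 312
[-68, -33, 45] 259 244
[-68, 33, 45] 256 180
```

View pics/w1m.png

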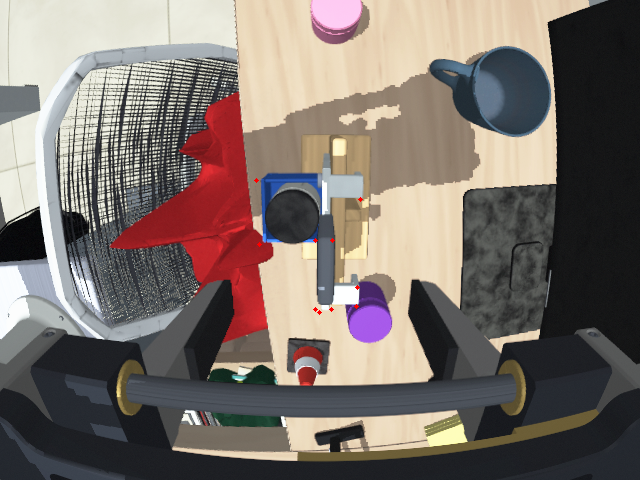

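The wrist view shows the tab at about (326,212–303), the hook tips at (358,280) and (362,185), and the jar in the cup at (291,215). My predictions agree within a few pixels, and I'll zoom in once for the fine offset.

Run:
```python
import cv2
i=cv2.imread('pics/w1.png')[150:330,250:380]
cv2.imwrite('pics/w1z.png',cv2.resize(i,None,fx=3.3333,fy=3.3333,interpolation=cv2.INTER_CUBIC))
```

```text
(no output)
```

View pics/w1z.png

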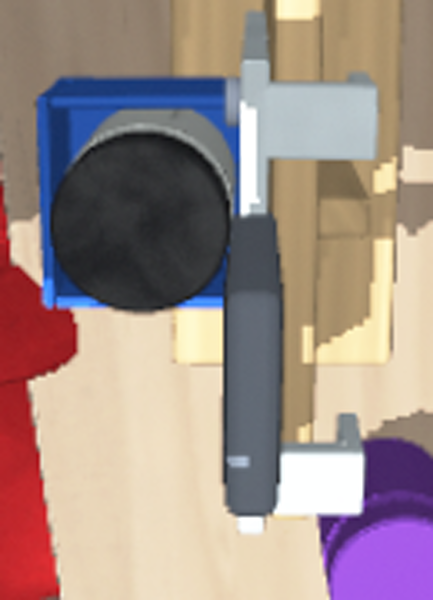

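Run:
```python
from h import *
np.set_printoptions(precision=4,suppress=True)
c=viewer.get_calibration('wrist')
pts=[((230,293),(-8,22),.235),((280,293),(2,22),.235),((228,515),(-8,-22),.235),((276,515),(2,-22),.235),((378,85),(23,50),.178),((375,158),(23,34),.178),((363,445),(23,-34),.178),((361,515),(23,-50),.178),((38,95),(-68,33),.075),((43,308),(-68,-33),.075)]
W=np.array([onz(c,250+a[0]/3.3333,150+a[1]/3.3333,z,True)[:2] for a,_,z in pts]);L=np.array([l for _,l,_ in pts])/1000
def fit(I):
    w,l=W[I],L[I];wc,lc=w.mean(0),l.mean(0);a,b=l-lc,w-wc
    psi=np.arctan2((a[:,0]*b[:,1]-a[:,1]*b[:,0]).sum(),(a*b).sum())
    Q=np.array([[np.cos(psi),-np.sin(psi)],[np.sin(psi),np.cos(psi)]]);t=wc-Q@lc
    print(psi,t,'tab',t+Q@[-.003,0],'res mm',((w-l@Q.T-t)*1000).round(1).tolist())
fit(list(range(10)));fit(list(range(8)));fit([0,1,2,3])
print(rel([.5,.218,.196],-.077))
```

```text
-0.0783066682367262 [0.5051 0.2195] tab [0.5021 0.2197] res mm [[0.1, -0.7], [-1.4, -0.5], [-0.0, 1.2], [-1.3, 1.3], [-0.3, -0.6], [-0.5, -0.3], [-0.6, 1.5], [-0.4, -0.6], [2.6, -0.6], [1.8, -0.6]]
-0.0819005996104187 [0.5045 0.2197] tab [0.5015 0.2199] res mm [[0.6, -0.9], [-1.0, -0.7], [0.6, 0.9], [-0.7, 1.1], [0.1, -0.7], [-0.0, -0.4], [0.1, 1.4], [0.3, -0.7]]
-0.08185609885893573 [0.5044 0.2198] tab [0.5014 0.22  ] res mm [[0.7, -1.0], [-0.8, -0.8], [0.7, 0.8], [-0.6, 1.0]]
(array([ 1.1,  1.5, 69.9]), np.float64(0.0024194547241624953), np.float64(-0.07458054527583763))
```

Heading and position agree across views (yaw −0.081, tab at (0.5013, 0.2197)). Next I descend, then close gently.

Call:
{"fn": "play_rows", "kwargs": {
  "translation": [
    [1,0,8],
    [2,0,20],
    [2.3,-0.4,32],
    [2.3,-0.4,44],
    [2.3,-0.4,56],
    [2.3,-0.4,65],
    [2.3,-0.4,70],
    [2.3,-0.4,70],
    [2.3,-0.4,70]
  ],
  "yaw": [0.003,0.006,0.006,0.006,0.006,0.006,0.006,0.006,0.006]
}}

```text
clock: 2.48
tcp_pos: [0.502, 0.2187, 0.1955]
ee_rot: [0.0, 0.999, -0.041, -0.0]
force: [1.2, 0.5, 0.5]
opening: 0.0919
```

Call:
{"fn": "play_rows", "kwargs": {
  "translation": [
    [0,0,0],
    [0,0,0],
    [0,0,0],
    [0,0,0],
    [0,0,0],
    [0,0,0],
    [0,0,0],
    [0,0,0],
    [0,0,0],
    [0,0,0]
  ],
  "yaw": [0,0,0,0,0,0,0,0,0,0],
  "claw": 5,
  "squeeze": 10
}}

```text
clock: 3.32
tcp_pos: [0.502, 0.2187, 0.1956]
ee_rot: [0.0, 0.999, -0.042, -0.0]
force: [0.3, 0.0, 0.5]
opening: 0.027
```

Call:
{"fn": "play_rows", "kwargs": {
  "translation": [
    [0,0,0],
    [0,0,0],
    [0,0,0],
    [0,0,0],
    [0,0,0],
    [0,0,0],
    [0,0,0]
  ],
  "yaw": [0,0,0,0,0,0,0]
}}

```text
clock: 3.9
tcp_pos: [0.5022, 0.2187, 0.1956]
ee_rot: [0.0, 0.999, -0.041, 0.0]
force: [1.3, -1.2, -0.6]
opening: 0.01
```

Call:
{"fn": "play_rows", "kwargs": {
  "translation": [
    [0,0,0],
    [0,0,0],
    [0,0,0]
  ],
  "yaw": [0,0,0],
  "squeeze": 45
}}

```text
clock: 4.15
tcp_pos: [0.5023, 0.2187, 0.1956]
ee_rot: [-0.0, 0.999, -0.041, 0.0]
force: [1.5, 0.4, -1.5]
opening: 0.0098
```

Call:
{"fn": "play_rows", "kwargs": {
  "translation": [
    [0,0,-2],
    [0,0,-4],
    [0,0,-6],
    [0,0,-9],
    [0,0,-12],
    [0,0,-15],
    [0,0,-18],
    [0,0,-21],
    [0,0,-23],
    [0,0,-25],
    [0,0,-25],
    [0,0,-25]
  ],
  "yaw": [0,0,0,0,0,0,0,0,0,0,0,0]
}}

```text
clock: 5.15
tcp_pos: [0.5017, 0.2188, 0.2205]
ee_rot: [0.0, 0.999, -0.041, -0.0]
force: [-0.0, 0.5, -4.0]
opening: 0.0096
```

Run:
```python
from h import *
s=sense();print(s['force'],s['torque'],s['tcp_pos'])
c,i=cap('wrist','w2.png');c2,s=cap('scene','s2.png')
b=cv2.imread('pics/w2.png')[130:370,230:430];d=cv2.imread('pics/s2.png')[235:345,210:330]
cv2.imwrite('pics/c2.png',np.hstack([cv2.resize(b,(400,480)),cv2.resize(d,(400,480*1)[:1]+(480,))]))
```

```text
[-3.15318708e-03  5.12265233e-01 -3.99341715e+00] [-0.06178351  0.00659191  0.01848072] [0.50167541 0.21875821 0.22054492]
```

View pics/c2.png

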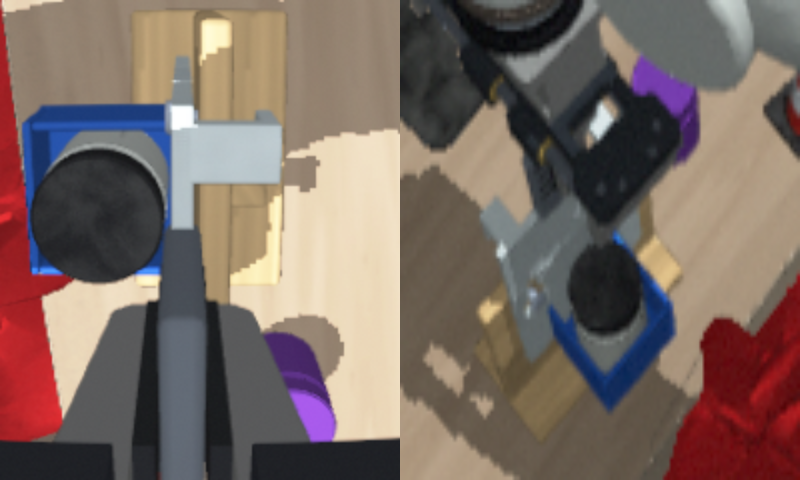

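The caddy is gripped and raised 25 mm, with the jar upright, and the wrist carries about 4 N. Now I draw it off towards the front.

Call:
{"fn": "play_rows", "kwargs": {
  "translation": [
    [-2,0,0],
    [-4,0,0],
    [-7,0,0],
    [-10,0,0],
    [-13,0,0],
    [-16,0,0],
    [-16,0,0]
  ],
  "yaw": [0,0,0,0,0,0,0]
}}

```text
clock: 5.83
tcp_pos: [0.4854, 0.2201, 0.2206]
ee_rot: [-0.0, 0.999, -0.041, -0.0]
force: [-0.6, 0.1, -2.9]
opening: 0.0099
```

Call:
{"fn": "play_rows", "kwargs": {
  "translation": [
    [-4,0,0],
    [-10,0,-3],
    [-17,0,-8],
    [-23,0,-15],
    [-27,0,-23],
    [-28,3,-31],
    [-28,9,-38],
    [-28,19,-43],
    [-27,33,-45],
    [-26,51,-45],
    [-25,72,-45],
    [-24,96,-45],
    [-23,120,-45],
    [-22,145,-45],
    [-21,170,-45],
    [-20,195,-45],
    [-19,220,-45],
    [-18,245,-45],
    [-17,270,-45],
    [-16,295,-45]
  ],
  "yaw": [0,0,0,0,0,0,0,0,0,0,0,0,0,0,0,0,0,0,0,0]
}}

```text
clock: 7.5
tcp_pos: [0.4452, -0.0748, 0.2661]
ee_rot: [0.0, 0.999, -0.042, 0.0]
force: [0.5, 0.1, -3.9]
opening: 0.0099
```

Call:
{"fn": "play_rows", "kwargs": {
  "translation": [
    [1,25,0],
    [2,50,0],
    [4,75,0],
    [6,100,0],
    [9,124,0],
    [11,146,0],
    [13,165,0],
    [15,182,0],
    [17,196,0],
    [18,207,0],
    [19,214,0],
    [20,218,0],
    [20.5,219.5,0],
    [20.5,219.5,0],
    [20.5,219.5,0],
    [20.5,219.5,0]
  ],
  "yaw": [-0.02,-0.04,-0.06,-0.09,-0.12,-0.15,-0.18,-0.2,-0.22,-0.24,-0.26,-0.27,-0.27,-0.27,-0.27,-0.27]
}}

```text
clock: 8.83
tcp_pos: [0.4479, -0.2927, 0.2657]
ee_rot: [-0.0, 0.996, 0.093, 0.0]
force: [0.4, 0.7, -3.7]
opening: 0.01
```

Run:
```python
from h import *
s=sense();print(s['force'],s['torque'],s['tcp_pos'],rel(s['tcp_pos'])[2])
cap('wrist','w3.png');cap('top','t3.png')
a=cv2.imread('pics/w3.png');t=cv2.imread('pics/t3.png')[190:290,370:500]
cv2.imwrite('pics/c3.png',np.hstack([a[40:440,160:560],cv2.resize(t,(400,400*100//130)) .copy() if 0 else cv2.copyMakeBorder(cv2.resize(t,(400,308)),0,92,0,0,cv2.BORDER_CONSTANT)]))
```

```text
[ 0.37413955  0.67916038 -3.67318014] [-0.05351714 -0.03798423 -0.02678606] [ 0.44786266 -0.29271174  0.26569177] 0.18723065674274278
```

View pics/c3.png

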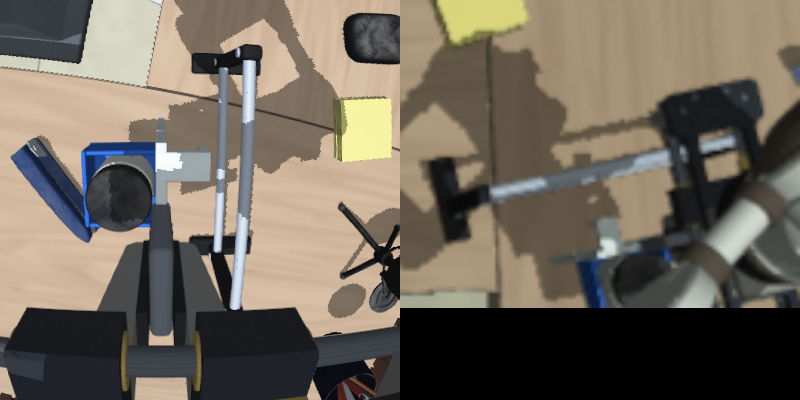

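The wrist view shows the upper bar from full-frame pixel (409,102) at its left post to (396,348) at its right post. The near hook's tip is at about (370,192–222). The jar is still standing in the cup.

Run:
```python
from h import *
np.set_printoptions(precision=4,suppress=True)
c=viewer.get_calibration('wrist');s=sense();p=s['tcp_pos'];h=rel(p)[2]
# sharpen bar edges: per row gradient extrema near the estimated line
g=cv2.GaussianBlur(cv2.cvtColor(cv2.imread('pics/w3.png'),cv2.COLOR_BGR2GRAY),(0,0),.8).astype(float)
for v in(105,130,160,200,240,280,320,345):
    u0=409-13*(v-102)/246; xs=np.arange(int(u0-12),int(u0+13)); gr=np.gradient(g[v,xs[0]:xs[-1]+1])
    print(v,round(u0,1),[(int(xs[k]),int(gr[k])) for k in np.argsort(-abs(gr))[:5]])
A=onz(c,409.5,102,.155,True);B=onz(c,396.5,348,.155,True);m=(A+B)/2
th=np.arctan2((A-B)[1],(A-B)[0])-np.pi/2
print(A,B,np.linalg.norm(A-B),m,'theta',th,'head',h)
for l,q in((50,(370,192)),(34,(370,222))):
    P=onz(c,*q,.248,True); d=P-p; print('hook local rel tcp',d[0]*np.cos(h)+d[1]*np.sin(h),-d[0]*np.sin(h)+d[1]*np.cos(h),'expect .026',l)
```

```text
105 408.8 [(415, -54), (403, 47), (420, 44), (416, -42), (402, 40)]
130 407.5 [(414, -27), (417, 22), (413, -21), (398, 20), (418, 20)]
160 405.9 [(410, -26), (402, 24), (403, 24), (411, -22), (409, -18)]
200 403.8 [(400, -26), (399, -25), (398, -12), (401, -11), (403, 6)]
240 401.7 [(397, -29), (398, -24), (412, 22), (411, 20), (413, 20)]
280 399.6 [(411, 59), (395, 54), (406, -54), (407, -50), (410, 44)]
320 397.5 [(392, 57), (391, 47), (393, 38), (394, 21), (390, 17)]
345 396.2 [(389, 52), (390, 50), (391, 32), (399, -30), (388, 30)]
[ 0.4931 -0.1781  0.155 ] [ 0.535  -0.3861  0.155 ] 0.21221923678113072 [ 0.5141 -0.2821  0.155 ] theta 0.1987206050495911 head 0.18738572023479141
hook local rel tcp 0.024348251987199917 0.05075211281041567 expect .026 50
hook local rel tcp 0.02486450149705157 0.03481531942467177 expect .026 34
```

Call:
{"fn": "play_rows", "kwargs": {
  "translation": [
    [2,0,2],
    [6,0,6],
    [12,0,12],
    [20,1,18],
    [28,1,25],
    [36,2,31],
    [43,2,37],
    [48,2,42],
    [51,2,47],
    [53,2,50],
    [53,2,53],
    [53,2,53],
    [53,2,53]
  ],
  "yaw": [0,-0.002,-0.004,-0.006,-0.008,-0.01,-0.011,-0.011,-0.011,-0.011,-0.011,-0.011,-0.011]
}}

```text
clock: 10.02
tcp_pos: [0.5001, -0.2853, 0.2126]
ee_rot: [0.0, 0.995, 0.099, -0.0]
force: [0.2, 0.2, -2.9]
opening: 0.0101
```

Run:
```python
from h import *
s=sense();print(s['force'],s['torque'],s['tcp_pos'],rel(s['tcp_pos'])[2])
cap('wrist','w4.png')
a=cv2.imread('pics/w4.png')[130:390,220:460]
cv2.imwrite('pics/c4.png',cv2.resize(a,(552,598),interpolation=cv2.INTER_CUBIC))
```

```text
[ 0.16885258  0.20094034 -2.92692818] [-0.05310036 -0.04921773  0.00509074] [ 0.50012158 -0.28530294  0.21264119] 0.19780132110840126
```

View pics/c4.png

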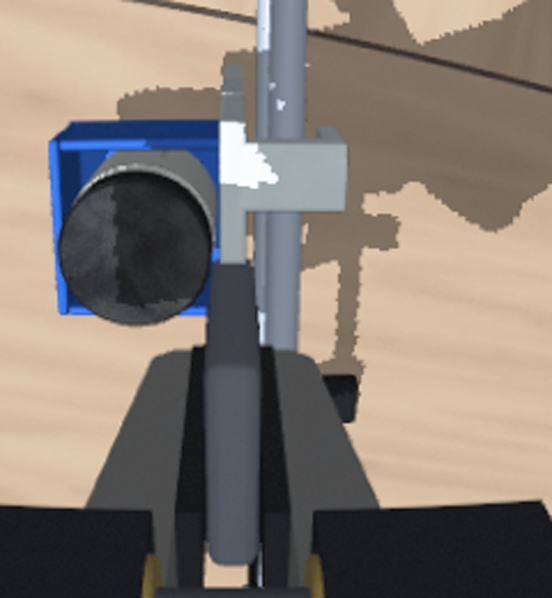

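The wrist crop shows the upper bar running under the near hook at crop x of about 267–304. The hook's tip is at crop (347,178) and the plate at about x = 232. So the bar lies inside the gap, and I'll put a number on it.

Run:
```python
from h import *
np.set_printoptions(precision=4,suppress=True)
c=viewer.get_calibration('wrist');s=sense();p=s['tcp_pos'];h=rel(p)[2];z0=p[2]-.1656
g=cv2.GaussianBlur(cv2.cvtColor(cv2.imread('pics/w4.png'),cv2.COLOR_BGR2GRAY),(0,0),.8).astype(float)
for y in(20,60,120,135,230,320):
    v=130+round(y/2.3);x0=220+255/2.3;xs=np.arange(int(x0-4),int(x0+36));gr=np.gradient(g[v,xs[0]:xs[-1]+1])
    print(y,[(round((int(xs[k])-220)*2.3),int(gr[k])) for k in np.argsort(-abs(gr))[:7]])
def loc(x,y,z):
    d=onz(c,220+x/2.3,130+y/2.3,z,True)-p;return np.array([d[0]*np.cos(h)+d[1]*np.sin(h),-d[0]*np.sin(h)+d[1]*np.cos(h)])
print('tip',loc(347,145,z0+.148),loc(347,210,z0+.148),'plate front',loc(221,215,z0+.148))
for q in((305,135),(299,215),(267,135),(261,215)): print('bar',q,loc(*q,.156))
```

```text
20 [(269, -46), (258, 40), (255, 34), (267, -32), (260, 25), (306, 25), (271, -24)]
60 [(260, 8), (267, -8), (258, 7), (269, -6), (262, 5), (299, -5), (276, 5)]
120 [(244, -9), (258, 8), (267, -8), (260, 7), (301, -7), (299, -6), (274, 5)]
135 [(244, -52), (246, -34), (248, -8), (267, -7), (260, 5), (258, 5), (299, -5)]
230 [(301, 23), (308, -23), (306, -22), (244, -19), (299, 14), (246, -11), (264, -9)]
320 [(258, 59), (255, 39), (264, -35), (260, 27), (299, 24), (262, -21), (297, 20)]
tip [0.0248 0.0502] [0.0253 0.0352] plate front [-0.0033  0.034 ]
bar (305, 135) [0.0187 0.0457]
bar (299, 215) [0.0175 0.0234]
bar (267, 135) [0.0085 0.0456]
bar (261, 215) [0.0071 0.0234]
```

Call:
{"fn": "play_rows", "kwargs": {
  "translation": [
    [1.5,0,0],
    [2.5,0,2],
    [2.5,0,5],
    [2.5,0,8],
    [2.5,0,10],
    [2.5,0,12],
    [2.5,0,14],
    [2.5,0,14]
  ],
  "yaw": [0,0,0,0,0,0,0,0]
}}

```text
clock: 10.73
tcp_pos: [0.5026, -0.2845, 0.198]
ee_rot: [-0.0, 0.995, 0.099, -0.0]
force: [-0.3, -0.3, -4.0]
opening: 0.0097
```

Call:
{"fn": "play_rows", "kwargs": {
  "translation": [
    [0,0,1],
    [0,0,2.5],
    [0,0,4],
    [0,0,5.5],
    [0,0,7],
    [0,0,8.5],
    [0,0,10],
    [0,0,10],
    [0,0,10]
  ],
  "yaw": [0,0,0,0,0,0,0,0,0]
}}

```text
clock: 11.48
tcp_pos: [0.5027, -0.2847, 0.1885]
ee_rot: [-0.0, 0.995, 0.099, -0.0]
force: [-0.4, 1.0, -3.8]
opening: 0.01
```

Call:
{"fn": "play_rows", "kwargs": {
  "translation": [
    [0,0,0.5],
    [0,0,1],
    [0,0,1.5],
    [0,0,2],
    [0,0,2],
    [0,0,2]
  ],
  "yaw": [0,0,0,0,0,0]
}}

```text
clock: 11.98
tcp_pos: [0.5028, -0.2847, 0.1866]
ee_rot: [0.0, 0.995, 0.099, -0.0]
force: [0.7, -0.8, -3.9]
opening: 0.0099
```

Call:
{"fn": "play_rows", "kwargs": {
  "translation": [
    [0,0,0.3],
    [0,0,0.6],
    [0,0,1],
    [0,0,1],
    [0,0,1]
  ],
  "yaw": [0,0,0,0,0]
}}

```text
clock: 12.4
tcp_pos: [0.5028, -0.2848, 0.1857]
ee_rot: [0.0, 0.995, 0.099, 0.0]
force: [-1.0, 0.4, -2.9]
opening: 0.0096
```

Call:
{"fn": "play_rows", "kwargs": {
  "translation": [
    [0,0,0.3],
    [0,0,0.6],
    [0,0,1],
    [0,0,1],
    [0,0,1]
  ],
  "yaw": [0,0,0,0,0]
}}

```text
clock: 12.82
tcp_pos: [0.5029, -0.2848, 0.1856]
ee_rot: [0.0, 0.995, 0.099, 0.0]
force: [-3.5, 1.7, 6.2]
opening: 0.0094
```

Call:
{"fn": "play_rows", "kwargs": {
  "translation": [
    [0,0,0.3],
    [0,0,0.6],
    [0,0,0.6],
    [0,0,0.6]
  ],
  "yaw": [0,0,0,0]
}}

```text
clock: 13.15
tcp_pos: [0.5029, -0.2848, 0.1856]
ee_rot: [0.0, 0.995, 0.099, 0.0]
force: [-4.3, 2.6, 8.0]
opening: 0.0095
```

Contact came at z = 0.1856, exactly the height expected for the roofs resting on the bar. I'll back off the pressing, then draw it gently forward until the lips sit near the back of the bar.

Call:
{"fn": "play_rows", "kwargs": {
  "translation": [
    [0,0,-0.4],
    [0,0,-0.8],
    [0,0,-1.2],
    [0,0,-1.2],
    [0,0,-1.2]
  ],
  "yaw": [0,0,0,0,0]
}}

```text
clock: 13.57
tcp_pos: [0.5029, -0.2848, 0.1856]
ee_rot: [0.0, 0.995, 0.099, 0.0]
force: [-2.6, 2.2, 6.4]
opening: 0.0099
```

Call:
{"fn": "play_rows", "kwargs": {
  "translation": [
    [-0.5,0,0],
    [-1,0,0],
    [-1.5,0,0],
    [-2,0,0],
    [-2.5,0,0],
    [-3,0,0],
    [-3,0,0],
    [-3,0,0]
  ],
  "yaw": [0,0,0,0,0,0,0,0]
}}

```text
clock: 14.23
tcp_pos: [0.5004, -0.2857, 0.1856]
ee_rot: [0.001, 0.995, 0.099, 0.001]
force: [3.8, 1.1, 4.3]
opening: 0.0099
```

Call:
{"fn": "play_rows", "kwargs": {
  "translation": [
    [0,0,-0.4],
    [0,0,-0.8],
    [0,0,-0.8],
    [0,0,-0.8]
  ],
  "yaw": [0,0,0,0]
}}

```text
clock: 14.57
tcp_pos: [0.4994, -0.2856, 0.1857]
ee_rot: [0.0, 0.995, 0.099, -0.001]
force: [1.7, -1.5, 2.2]
opening: 0.0095
```

Call:
{"fn": "play_rows", "kwargs": {
  "translation": [
    [-0.5,0,0],
    [-1,0,0],
    [-1.5,0,0],
    [-1.5,0,0],
    [-1.5,0,0]
  ],
  "yaw": [0,0,0,0,0]
}}

```text
clock: 14.98
tcp_pos: [0.4984, -0.2855, 0.1857]
ee_rot: [-0.0, 0.995, 0.099, -0.0]
force: [3.2, -0.5, -1.0]
opening: 0.0096
```

Force in z is near zero, so the weight is on the bar. The x force shows the lips catching the bar at the expected shift, so I release gradually.

Call:
{"fn": "play_rows", "kwargs": {
  "translation": [
    [0,0,0.3],
    [0,0,0.3],
    [0,0,0.3],
    [0,0,0.3]
  ],
  "yaw": [0,0,0,0],
  "squeeze": 15
}}

```text
clock: 15.32
tcp_pos: [0.4983, -0.2855, 0.1856]
ee_rot: [-0.0, 0.995, 0.099, -0.0]
force: [2.2, 0.1, 0.2]
opening: 0.0098
```

Call:
{"fn": "play_rows", "kwargs": {
  "translation": [
    [0,0,0],
    [0,0,0],
    [0,0,0],
    [0,0,0],
    [0,0,0],
    [0,0,0]
  ],
  "yaw": [0,0,0,0,0,0],
  "squeeze": 3
}}

```text
clock: 15.82
tcp_pos: [0.498, -0.2855, 0.1855]
ee_rot: [-0.0, 0.995, 0.099, -0.0]
force: [-1.2, 0.4, 1.3]
opening: 0.0102
```

Call:
{"fn": "play_rows", "kwargs": {
  "translation": [
    [0,0,0],
    [0,0,0],
    [0,0,0],
    [0,0,0],
    [0,0,0],
    [0,0,0]
  ],
  "yaw": [0,0,0,0,0,0],
  "claw": 12
}}

```text
clock: 16.32
tcp_pos: [0.4982, -0.2855, 0.1855]
ee_rot: [-0.0, 0.995, 0.099, -0.0]
force: [-1.5, -0.2, -1.4]
opening: 0.0122
```

Call:
{"fn": "play_rows", "kwargs": {
  "translation": [
    [0,0,0],
    [0,0,0],
    [0,0,0],
    [0,0,0],
    [0,0,0],
    [0,0,0]
  ],
  "yaw": [0,0,0,0,0,0],
  "claw": 16
}}

```text
clock: 16.82
tcp_pos: [0.4985, -0.2856, 0.1858]
ee_rot: [0.0, 0.995, 0.099, 0.0]
force: [-0.1, -0.3, 0.3]
opening: 0.0162
```

Run:
```python
from h import *
s=sense();print(s['clock'],s['force'],s['torque'],s['tcp_pos'],s['opening'])
cap('wrist','w5.png');cap('scene','s5.png')
a=cv2.imread('pics/w5.png')[130:370,220:460];b=cv2.imread('pics/s5.png')[100:220,320:440]
cv2.imwrite('pics/c5.png',np.hstack([cv2.resize(a,(400,400)),cv2.resize(b,(400,400))]))
```

```text
16.8167 [-0.07478753 -0.2518949   0.27701358] [-0.03628276  0.05660523 -0.00020433] [ 0.49849977 -0.28562837  0.18581645] 0.016153979399583896
```

View pics/c5.png

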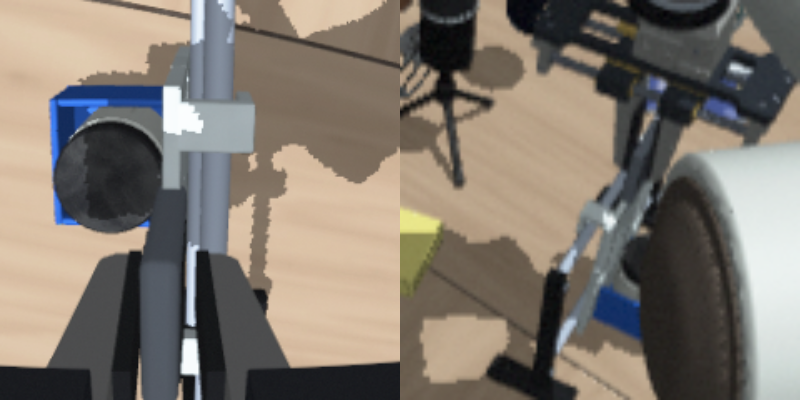

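The caddy hangs on the bar, its tab leaning slightly towards the front finger, with the near hook over the bar and no force on the tool. I'll open the fingers slowly the rest of the way.

Call:
{"fn": "play_rows", "kwargs": {
  "translation": [
    [0,0,0],
    [0,0,0],
    [0,0,0],
    [0,0,0]
  ],
  "yaw": [0,0,0,0],
  "claw": 20
}}

```text
clock: 17.25
tcp_pos: [0.4984, -0.2856, 0.1857]
ee_rot: [-0.0, 0.995, 0.099, 0.0]
force: [-0.2, -0.9, -0.0]
opening: 0.0201
```

Call:
{"fn": "play_rows", "kwargs": {
  "translation": [
    [0,0,0],
    [0,0,0],
    [0,0,0],
    [0,0,0],
    [0,0,0],
    [0,0,0],
    [0,0,0]
  ],
  "yaw": [0,0,0,0,0,0,0],
  "claw": 50
}}

```text
clock: 17.83
tcp_pos: [0.4984, -0.2856, 0.1857]
ee_rot: [0.0, 0.995, 0.099, 0.0]
force: [0.3, 0.3, 0.6]
opening: 0.05
```

Call:
{"fn": "play_rows", "kwargs": {
  "translation": [
    [0,0,-3],
    [0,0,-9],
    [0,0,-17],
    [0,0,-27],
    [0,0,-38],
    [0,0,-50],
    [0,0,-60],
    [0,0,-65],
    [0,0,-66]
  ],
  "yaw": [0,0,0,0,0,0,0,0,0]
}}

```text
clock: 18.58
tcp_pos: [0.499, -0.2861, 0.2537]
ee_rot: [0.001, 0.995, 0.099, 0.001]
force: [0.6, 0.2, 0.1]
opening: 0.0502
```

Call:
{"fn": "play_rows", "kwargs": {
  "translation": [
    [-5,-5,0],
    [-15,-15,0],
    [-30,-30,0],
    [-50,-50,0],
    [-75,-75,0],
    [-100,-100,0],
    [-120,-125,0],
    [-135,-150,0],
    [-145,-170,0],
    [-150,-185,0],
    [-150,-195,0],
    [-150,-200,0],
    [-150,-200,0]
  ],
  "yaw": [0,0,0,0,0,0,0,0,0,0,0,0,0]
}}

```text
clock: 19.67
tcp_pos: [0.312, -0.1183, 0.2514]
ee_rot: [-0.0, 0.995, 0.099, 0.0]
force: [0.5, -0.7, 0.1]
opening: 0.05
```

Run:
```python
from h import *
s=sense();print(s['clock'],s['force'],s['tcp_pos'],s['opening'])
cap('top','t6.png');cap('scene','s6.png')
a=cv2.imread('pics/t6.png')[190:310,370:490];b=cv2.imread('pics/s6.png')
cv2.imwrite('pics/c6.png',np.vstack([np.hstack([cv2.resize(a,(400,360)),cv2.resize(b[100:220,320:440],(400,360))]),cv2.resize(b[60:460,100:500],(800,240))[:, :]]) )
```

```text
19.6667 [ 0.52361487 -0.65610315  0.12459519] [ 0.31198467 -0.11833866  0.25141202] 0.05004138981113691
```

View pics/c6.png

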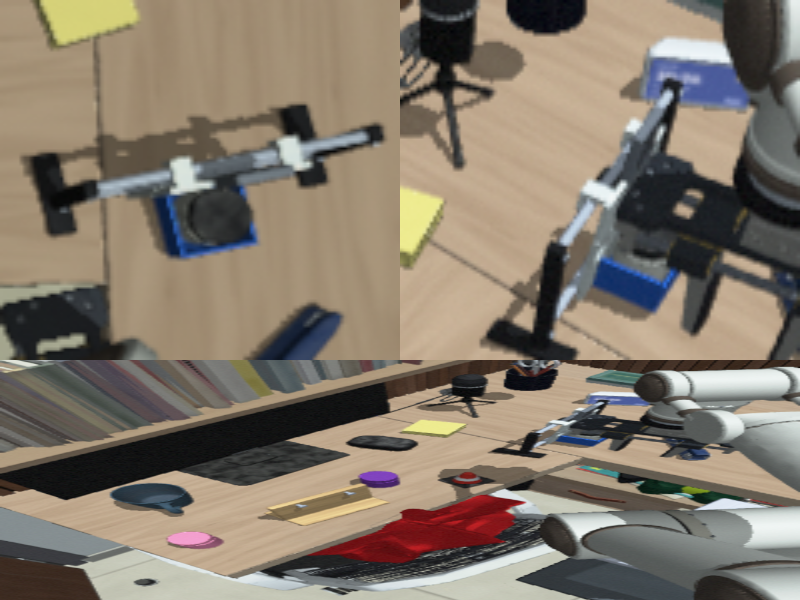

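Both hooks are over the upper bar, at about (182,175) and (295,153) in the top crop. The jar is in the cup, the board is empty, the bystanders look unmoved, and the gripper is clear. I'm handing the job in.

Run:
```python
from h import *
a=cv2.imread('pics/t6.png').astype(int);_,b=cap('top','t7.png');b=cv2.imread('pics/t7.png').astype(int)
print('change at caddy',np.abs(a-b)[220:280,410:480].mean())
o=cv2.imread('pics/top0.png').astype(int)
for n,(x,y) in dict(cone=(330,268),stapler=(453,312),mug=(205,192),mouse=(353,192),notes=(395,190),purple=(298,239),pink=(176,247)).items(): print(n,np.abs(o-b)[y-12:y+13,x-14:x+15].mean().round(1))
print(job.job_done())
```

```text
change at caddy 0.39515873015873015
cone 28.3
stapler 1.9
mug 1.5
mouse 1.6
notes 3.4
purple 2.5
pink 2.7
the job is handed in; nothing more can be done
None
```

The caddy, with the jar still in it, now hangs by both hooks on the upper bar of the rail, and I handed the job in at about 20 s. I raised it 25 mm off the studs, drew it off towards the front and carried it across. The hook roofs met the bar at the predicted height. I pulled it forward until the lips caught, then reduced the grip and opened the fingers in small steps.

**Last checks:**
- **Caddy and jar:** The pictures show both hooks over the bar and the jar in the cup. The caddy did not move between two frames, but these were taken only a moment apart.
- **Back against the lower bar:** I did not see this contact directly. It follows from how the caddy hangs and its slight tilt as I let go.
- **Robot:** The gripper is clear and the force on it is about zero.
- **Bystanders:** The stapler, mug, mouse, notes and both look-alike jars are unchanged in the top view.
- **Cone (disagreed):** The top view changed at its spot, probably because the arm now covers or shades it. The scene view shows the cone at its original place, (333,258).
- **Camera disagreement:** The top and wrist cameras differed by about 5 mm on where the bar was. A closer wrist look settled it before I lowered the caddy.

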